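# Shut and latch the bar-tool chest

## Robot

A 6-joint arm with a two-finger parallel gripper is mounted at the origin on the work surface. World frame = base frame: x ahead of the robot, y to its left, z up, the work surface at z = 0. Lengths are in mm, angles in rad, forces in N, time in s.
With the tool pointing down it reaches from about 275 to 750 mm from the base axis. Payload 10.2 kg.
Tool frame: the origin (TCP) lies midway between the tips of the shut fingers; the grasp point (between the pads) lies 19 mm behind it; y points along the fingers, z is the direction in which the jaws open and shut, and the axes are right-handed (so a half turn about y gives the same grasp; the last joint's range is limited). The gripper opens to 85 mm and grips with 20 to 120 N. Pads are 22 mm wide; open, the fingers measure 114 mm over their backs; the gripper's body (76 mm by 85 mm) begins 54 mm behind the grasp point. The pads swing forward as they close: fully open they stand 13 mm farther back than shut.
Start: joints at [1.059, 0.313, 1.498, -0, 1.331, -0.223], TCP at [149.534, 503.26, 231.294] pointing down, gripper open.
Joint ranges: [-2.94, 2.94], [-0.97, 2.17], [0.19, 2.56], [-1.23, 4.37], [0.02, 3.11], [-2.88, 2.88]. Speed limits (rad/s): [2.39, 2.39, 3.01, 3.14, 3.14, 3.14].

## Interface

Orientations are given as a unit quaternion [w, x, y, z].
In Python, from rig import ctrl gives the robot as it stands.
- The arm moves only by the shell command python3 -m inch 'ROWS' [OPENING] [FORCE]. ROWS is JSON, one flat list of numbers, 6 for each row, row after row: the shift along the tool's x, y, z in cm, then the turn, a rotation vector about the tool's x, y, z in rad. A call has 1 to 8 rows; each row is the pose to reach, as a shift and turn from the pose commanded when the call began, along the tool's axes at that moment; what a row does not reach only later rows make up. A row lasts 1/12 s, in which the tool goes at most 41.7 mm and 7.16 degrees, less where a joint would pass 70% of its speed; a pose out of reach is approached as far as the arm can. A call with a gripper value outside its range is refused whole. OPENING is the gripper command: -1 is fully open, 1 is shut, values between are in proportion, set as the call begins (- or left out, the last holds). The fingers move at their own pace and stop on an object; FORCE is the grip in N (left out, the last holds). Time passes only in rows, so rows that repeat a pose let the fingers close. It gives the time, the measured TCP pose, the force and the opening at its end, in the units of the state.
- ctrl.sense(): the state, without advancing time (a new reading comes with each control period).
- ctrl.capture(name): name is "scene" or "top" or "wrist"; returns the picture (420x560x3 uint8, red, green, blue); there is no depth.
- ctrl.get_calibration(name): a dict with "fx", "fy", "cx", "cy" (pixels), "world_to_cam" (4x4, takes a point from world to camera coordinates). Camera axes: x right, y down, z forward; pixel columns grow to the right and rows downward; lengths in mm; the calibration is good to about 2 mm. The wrist camera is an equidistant fisheye: a pixel r from the principal point sees the ray r / f radians off the axis. A picture is of the moment at which its call begins: read the wrist's pose just before it. get_calibration takes no time and is no camera call; for the wrist camera it gives the pose at the moment of the call.
- ctrl.finish_job(): hands the job in, once; it reports no verdict.
Trained networks look in the newest picture that a camera, given by its name, has taken for a name from the list of things; names that differ only in an ending like _2 or _b are one class to them, and where a whole thing is asked for, a point or a joint stands for the part that bears it (a point fixed in the world has none). Each returns a list of dicts, best first, with "score" (0 to 1); they miss things now and then, are a little off and sometimes report something else, mostly with a low value. They report only what shows in the picture. A call takes as long as a camera call.
- ctrl.search_frame(thing, camera): "uv" ([column, row] in pixels, amid what is visible of it).
The state is a dict: "time_s": time; "joints": joint angles; "dq": joint speeds; "tau": joint torques, N m; "eef_pos": TCP position; "ee_rot": TCP orientation; "force": force on the tool from outside, world axes, zero at the start; "wrist_torque": the same for the moment, N m; "grip_width": opening from 0.0 (shut) to 1.0 (fully open).
Only numpy, scipy, OpenCV 4.12 (cv2) and the standard library are available. Lean on these libraries where they do the work, as an engineer would, in place of code of your own. Each camera call takes 0.05 s, during which the arm holds its last target.

## Task

Close up the wooden bar-tool chest: lift the knee of its folding lid stay past centre to unlock it, and lower the lid, without slamming it, until it rests on the latch. Then turn the latch's spring-return thumb-turn to its stop so that the lid sinks fully home, and let it spring right back over the lid's strike plate. Leave the things standing around the chest where they are.

Things in the scene. Friction and masses are not known exactly. Their poses are not given: they have to be found in the camera images.
- chest: fixed dark wooden chest, 272 deep (x), 264 wide (y), rim 115 mm high; lid standing open. Origin: centre of underside; x from front (latch) to rear (hinge), y to its left end, z up. The front 78 mm of the top is a fixed rail with the latch; behind it an open well, free to 50 mm below the rim. A steel folding stay runs inside the right (-y) end wall
- hinge_line (a point): middle of the lid's hinge line at the rear rim: chest (132, 0, 115) mm; the hinge axis runs along the chest's y; axes as the chest's
- lid_edge (a point): middle of the lid's free edge, on its outer face (top when shut). Board 190 mm from hinge to edge, 264 wide, 14 thick, about 0.5 kg. z: normal of the outer face; -x: from hinge to edge. Open, it stands 94 degrees from shut, edge 305 mm up, inner face to the front. To lower it, draw the outer face forward and down, e.g. fingertip behind its top edge
- lid_panel (a joint): lid hinge, rad: 0 open (start), 1.64 shut, about 1.57 resting on the latch's nose (its strike plate, 28 mm wide, juts 16 mm from the front edge). Brake 0.2 N m: stays where left up to about 0.4; lowered past about 0.9 it sinks on by its weight, damped (0.5 N m s/rad), in 1 to 5 s, and the last 13 mm in about 0.2 s once the nose is turned away
- stay_knee (a joint): knee of the folding stay, rad: 0 locked on its stop just past centre (start: the lid cannot be lowered), 0.09 straight, grows as it folds; past 0.3 it is well unlocked and stays so. Once past centre, drawing the knee on also draws the lid forward. About 2.8 with the lid down
- knee_pin (a point): middle of the knee's level finger pin, 10 mm thick, 30 long, jutting from the knee along the chest's +y, 14 mm button on its end. Start: chest (66, -96, 113) mm, level with the rim, 65 mm before the lid. Moves up and forward on a 62 mm circle about stay_pivot; light (3 N): hook a fingertip behind it (between pin and lid, 15 to 25 mm below it), draw forward and up
- stay_pivot (a point): on the axis of the lower link's pivot on the right end wall, at the pin's y: chest (24, -96, 67) mm; axis along the chest's y. The flat links lie 14 mm beyond the pin's middle, towards the wall; the upper one rises from the knee rearward to the lid (pivot at chest x 126, 79 mm above the rim), so lean a bulky gripper to the chest's front (25 degrees is ample) when hooking the pin
- latch_axis (a point): on the thumb-turn's upright axis, half-way up its wing, 26 mm above the rail: chest (-92, 0, 141) mm; axes as the chest's
- latch_wing (a point): on the thumb-turn's wing, 34 mm from the axis, half-way up. The wing: upright steel plate 9 mm thick, 24 high (14 to 38 mm above the rail), out to 43 mm from the axis, on a 26 mm round knob; at rest it points to the chest's front (-x). -x of its own axes runs along the wing. Opposite and below it a nose reaches 28 mm out, over the lid's strike
- latch_knob (a joint): thumb-turn, rad: 0 at rest (start), grows clockwise seen from above (wing swings from the front to the chest's left, +y), stop at 1.35. A spring, 0.10 N m at rest, 0.20 at the stop, returns it. The nose clears the strike from about 0.9 on; if it is let back before the lid has sunk, the lid stays up
- cap_jar: open glass jar 74 mm wide, 92 high, with steel bottle caps; stands near the chest; origin: centre of its underside
- shaker: slim aluminium cocktail shaker, 68 mm wide, 218 high; stands near the chest; origin: centre of its underside
- funnel: steel funnel standing on its wide mouth, 100 mm wide, 105 high; stands near the chest; origin: centre of its underside
- capper: chrome lever bottle capper, foot 110 x 160 mm, 330 high, behind the chest's lid, 0.15 m or more from it; origin: centre of its underside

How it is judged (in metres and radians):
On the way, in this order (a step that is already met when the one before it is completed fails the run):
1. the stay's knee is lifted past centre, so that the stay is unlocked (value of joint stay_knee above 0.3 rad), for 0.1 s.
2. the lid is down, resting on the latch's nose, with the thumb-turn not yet turned (value of joint lid_panel above 1.54 rad and value of joint latch_knob below 0.2 rad), for 0.2 s.
3. the thumb-turn is turned to its stop (value of joint latch_knob above 1.27 rad), for 0.1 s.
At the end, for the whole second after the job is handed in: the lid is shut to within 0.025 rad (5 mm at its front edge) and at rest, the thumb-turn is back within 0.1 rad of its rest with its nose over the strike, and jar, shaker, funnel and capper are within 30 mm of where they stood (value of joint lid_panel above 1.615 rad and value of joint latch_knob below 0.1 rad and velocity of joint lid_panel between -0.05 and 0.05 rad/s); the robot touches nothing.
It fails at once if the lid is slammed: it swings shut faster than 1.5 rad/s (velocity of joint lid_panel above 1.5 rad/s).
It fails at once if the jar, shaker, funnel or capper is pushed more than 30 mm away or tipped over (distance of any of cap_jar, shaker, funnel, capper from where it was at the start of the episode above 0.03 m or angle between any of cap_jar, shaker, funnel, capper's own z axis and vertical above 0.3 rad).
It also fails if it takes over 70 s, if anything falls off the work surface, if the arm or the gripper's body presses on something with over 40 N, if the wrist force passes 120 N, or if a joint passes its speed limit or range.

## Working session

There is one attempt and no reset: what is moved stays moved. The work goes in short steps, Python scripts to look and compute and a shell command to move; the robot and the scene stay as the last step left them, time stands still between calls to the robot, and variables do not carry over. Pictures are saved under pics/ and viewed, and the job is handed in when it is done.

```bash
ls -la; mkdir -p pics
python3 - <<'E'
from rig import ctrl
import cv2
print(ctrl.sense())
for n in ["scene","top","wrist"]:
    im=ctrl.capture(n); cv2.imwrite(f"pics/{n}0.png",im[:,:,::-1])
    c=ctrl.get_calibration(n); print(n,c)
    for t in ["chest","lid_panel","lid_edge","stay_knee","knee_pin","latch_knob","latch_wing","cap_jar","shaker","funnel","capper"]:
        try: print(t,[(d['score'],d['uv']) for d in ctrl.search_frame(t,n)[:2]])
        except Exception as e: print(t,e)
E
```

```text
total 12
drwxr-xr-x  3 agent agent 4096 Dec  7 10:07 .
drwxr-xr-x 23 root  root  4096 Dec  7 10:07 ..
drwxr-xr-x  2 agent agent 4096 Dec  7 10:07 pics
{'time_s': 0.0, 'joints': array([ 1.05863219e+00,  3.13437070e-01,  1.49845331e+00, -3.77119369e-05,
        1.33102811e+00, -2.23421351e-01]), 'dq': array([-2.87981152e-04, -1.24245119e-03,  1.37487335e-03,  1.13373408e-03,
       -1.29352769e-03,  3.60216327e-05]), 'tau': array([ 5.27692373e-04, -4.12269580e+01, -2.59740365e+01, -2.09141963e-04,
        4.21415549e-03,  1.01015269e-05]), 'eef_pos': array([149.38695092, 503.01334773, 230.73559364]), 'ee_rot': array([-0.69930866,  0.70019279, -0.10188503,  0.10157211]), 'force': array([-0.98895368, -0.65060467,  0.03015944]), 'wrist_torque': array([0.04502578, 0.0475082 , 0.01931622]), 'grip_width': 0.9993458188707042}
scene {'fx': 505.5491765224108, 'fy': 505.5491765224108, 'cx': 277.75664860869773, 'cy': 216.03893525792003, 'world_to_cam': array([[-1.66082837e-01,  9.86032608e-01, -1.24974739e-02,
         1.04070690e+02],
       [ 7.47148275e-01,  1.17554854e-01, -6.54179113e-01,
  
[... 1272 characters left out ...]
, 219.9])]
capper [(0.6, [409.5, 184.5])]
wrist {'fx': 325.19226210127806, 'fy': 325.19226210127806, 'cx': 277.0216536388959, 'cy': 205.6825652983525, 'world_to_cam': array([[ 2.84483274e-01,  9.58680690e-01, -7.75591148e-04,
        -5.24849710e+02],
       [ 9.12908563e-01, -2.70653470e-01,  3.05523576e-01,
        -4.08292094e+01],
       [ 2.92689636e-01, -8.76243907e-02, -9.52184196e-01,
         3.80448479e+02],
       [ 0.00000000e+00,  0.00000000e+00,  0.00000000e+00,
         1.00000000e+00]])}
chest [(0.59, [122.3, 404.2])]
lid_panel []
lid_edge []
stay_knee []
knee_pin []
latch_knob []
latch_wing []
cap_jar [(0.67, [200.0, 345.8])]
shaker []
funnel []
capper [(0.54, [5.3, 409.2])]
```

View pics/scene0.png

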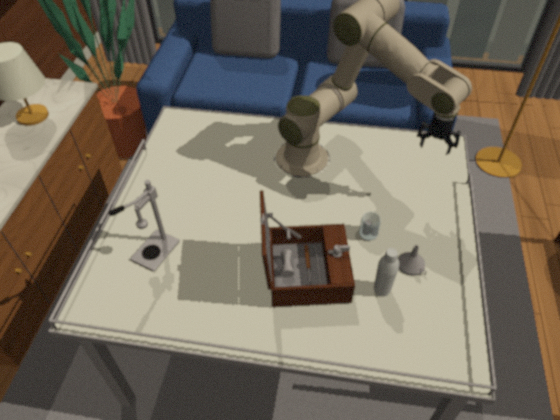

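View pics/top0.png

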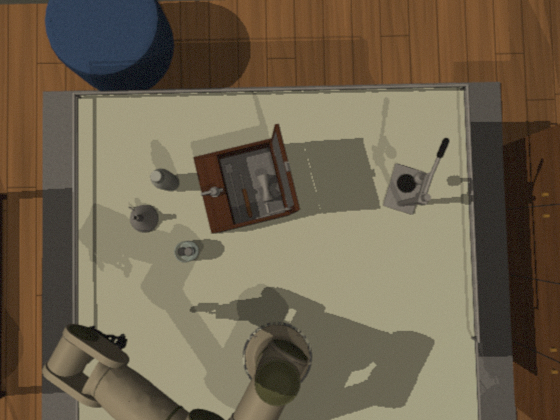

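View pics/wrist0.png

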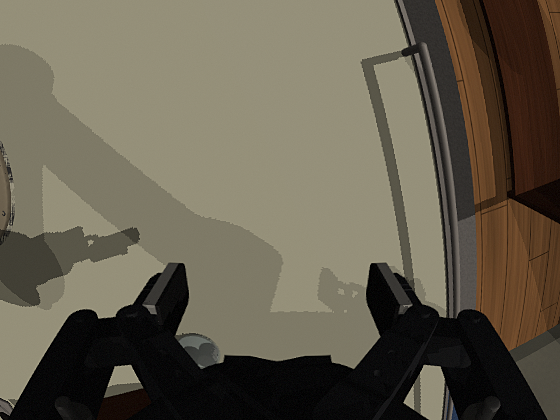

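Run:
```python
import cv2
a=cv2.imread('pics/top0.png')[115:245,185:305]; cv2.imwrite('pics/topz.png',cv2.resize(a,None,fx=4.6,fy=4.6,interpolation=cv2.INTER_CUBIC))
a=cv2.imread('pics/scene0.png')[185:310,250:410]; cv2.imwrite('pics/scenez.png',cv2.resize(a,None,fx=4.8,fy=4.8,interpolation=cv2.INTER_CUBIC))
```

```text
(no output)
```

View pics/topz.png

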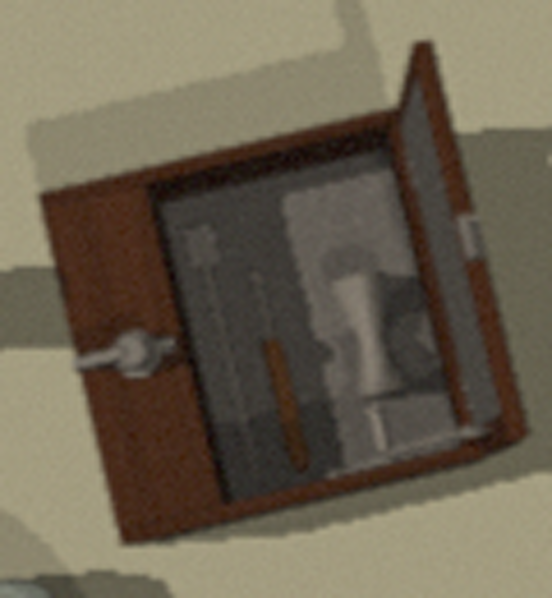

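View pics/scenez.png

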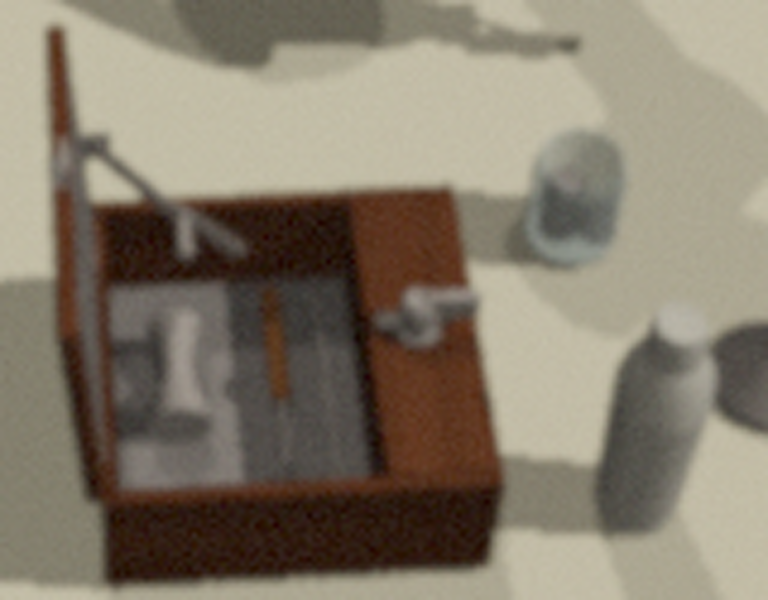

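```bash
cat > h.py <<'E'
import numpy as np, cv2, json
from scipy.optimize import least_squares
from scipy.spatial.transform import Rotation as R
from rig import ctrl
def proj(c,P):
    W=c['world_to_cam']; p=np.atleast_2d(P)@W[:3,:3].T+W[:3,3]
    return np.c_[c['fx']*p[:,0]/p[:,2]+c['cx'],c['fy']*p[:,1]/p[:,2]+c['cy']]
def projf(c,P):
    W=c['world_to_cam']; p=np.atleast_2d(P)@W[:3,:3].T+W[:3,3]
    r=np.hypot(p[:,0],p[:,1]); th=np.arctan2(r,p[:,2]); s=c['fx']*th/np.maximum(r,1e-9)
    return np.c_[s*p[:,0]+c['cx'],s*p[:,1]+c['cy']]
def ray_plane(c,uv,z):
    W=c['world_to_cam'];Rm=W[:3,:3];o=-Rm.T@W[:3,3]
    d=Rm.T@np.array([(uv[0]-c['cx'])/c['fx'],(uv[1]-c['cy'])/c['fy'],1.])
    return o+d*(z-o[2])/d[2]
def c2w(pose,P):
    x,y,a=pose; P=np.atleast_2d(P).astype(float); c,s=np.cos(a),np.sin(a)
    return np.c_[x+c*P[:,0]-s*P[:,1], y+s*P[:,0]+c*P[:,1], P[:,2]]
E
cat > fit.py <<'E'
from h import *
ct=ctrl.get_calibration('top'); cs=ctrl.get_calibration('scene')
T=[((-136,132,115),(41,195)),((-136,-132,115),(124,543)),((-92,0,148),(138,352)),((-126,0,153),(88,360)),((66,-96,118),(377,427))]
S=[((-136,-132,115),(450,190)),((-136,132,115),(498,482)),((-136,132,0),(490,562)),((136,132,0),(107,578)),((66,-96,113),(186,232)),((-92,0,148),(422,308))]
fu=lambda L,s,o:np.array([[(u+.5)/s-.5+o[0],(v+.5)/s-.5+o[1]] for _,(u,v) in L])
uT=fu(T,4.6,(185,115)); uS=fu(S,4.8,(250,185))
pT=[p for p,_ in T]; pS=[p for p,_ in S]
f=lambda q:np.r_[(proj(ct,c2w(q,pT))-uT).ravel(),(proj(cs,c2w(q,pS))-uS).ravel()]
r=least_squares(f,[560,50,-1.4],loss='soft_l1')
print(r.x); print(f(r.x).reshape(-1,2).round(1))
np.save('pose.npy',r.x)
for n,uv,z in [('jar',(185.5,250.3),50),('shaker',(165.6,183.5),130),('funnel',(141.8,219.9),50),('capper',(405,188),10)]:
    print(n,ray_plane(ct,uv,z).round())
E
python3 fit.py
```

```text
[595.33028209 103.39909127  -1.3589072 ]
[[-0.  -0.5]
 [-0.2  0.8]
 [-0.7 -0.2]
 [-0.2  0.3]
 [ 1.6  1.2]
 [ 0.8 -1.5]
 [ 1.5  0.5]
 [-0.3  2.5]
 [-0.9  2.9]
 [-0.5  0.4]
 [-0.5 -1.7]]
jar [382. 308.  50.]
shaker [606. 355. 130.]
funnel [490. 458.  50.]
capper [ 583. -469.   10.]
```

```bash
cat >> h.py <<'E'
def toolR(s): q=s['ee_rot']; return R.from_quat([q[1],q[2],q[3],q[0]])
def rel(pos,Rm,s=None):
    "shift cm + rotvec in tool axes from current measured pose to target"
    s=s or ctrl.sense(); T=toolR(s)
    d=T.inv().apply(np.array(pos)-s['eef_pos'])/10; rv=(T.inv()*R.from_matrix(Rm)).as_rotvec()
    return np.r_[d,rv].round(3)
E
python3 - <<'E'
from h import *
s=ctrl.sense();T=toolR(s).as_matrix();print(T.round(3))
c=ctrl.get_calibration('wrist');W=c['world_to_cam'];Rc=W[:3,:3];o=-Rc.T@W[:3,3]
print('cam in tool',T.T@(o-s['eef_pos']),'\naxes', (T.T@Rc.T).round(3))
q=np.load('pose.npy')
print(c2w(q,[(66,-96,113),(24,-96,67),(-92,0,141),(132,0,115),(0,-132,115),(-136,-132,115)]).round())
E
```

```text
[[ 0.959 -0.     0.285]
 [-0.285 -0.     0.959]
 [-0.    -1.    -0.   ]]
cam in tool [-7.75397718e+01 -1.43057071e+02  1.07657124e-01] 
axes [[-0.     0.952  0.306]
 [ 0.001 -0.306  0.952]
 [ 1.     0.001 -0.001]]
[[515.  19. 113.]
 [507.  60.  67.]
 [576. 193. 141.]
 [623. -26. 115.]
 [466.  76. 115.]
 [438. 209. 115.]]
```

```bash
cat >> h.py <<'E'
def chestR(q): return R.from_euler('z',q[2]).as_matrix()
def hookR(q,lean=28):
    a=np.radians(lean); s,c=np.sin(a),np.cos(a)
    return chestR(q)@np.array([[0,s,c],[-1,0,0],[0,-c,s]])
E
python3 - <<'E'
from h import *
q=np.load('pose.npy'); H=hookR(q); print(np.linalg.det(H))
print(rel(c2w(q,(20,-90,250))[0],H).tolist())
E
```

```text
1.0000000000000002
[47.188, -1.873, -31.707, 0.164, 2.572, -0.641]
```

```bash
python3 -m inch '[47.2,-3,-31.7,0.164,2.572,-0.641,47.2,-3,-31.7,0.164,2.572,-0.641,47.2,-3,-31.7,0.164,2.572,-0.641,47.2,-3,-31.7,0.164,2.572,-0.641,47.2,-3,-31.7,0.164,2.572,-0.641,47.2,-3,-31.7,0.164,2.572,-0.641,47.2,-3,-31.7,0.164,2.572,-0.641,47.2,-3,-31.7,0.164,2.572,-0.641]' 1
python3 - <<'E'
from h import *
q=np.load('pose.npy'); H=hookR(q)
print(ctrl.sense()['joints'].round(2),rel(c2w(q,(20,-90,250))[0],H).tolist())
E
```

```text
time_s: 2.47
eef_pos: [362.4, 244.9, 249.3]
ee_rot: [0.575, -0.556, 0.331, -0.5]
force: [0.7, 0.4, 0.4]
grip_width: -0.002
[ 0.44  0.06  1.78 -0.22  1.17  0.21] [21.172, 5.167, 8.455, 0.102, 1.598, -0.399]
```

```bash
python3 -m inch '[21.2,5.2,8.4,0.102,1.598,-0.399,21.2,5.2,8.4,0.102,1.598,-0.399,21.2,5.2,8.4,0.102,1.598,-0.399,21.2,5.2,8.4,0.102,1.598,-0.399,21.2,5.2,8.4,0.102,1.598,-0.399,21.2,5.2,8.4,0.102,1.598,-0.399,21.2,5.2,8.4,0.102,1.598,-0.399,21.2,5.2,8.4,0.102,1.598,-0.399]'
python3 - <<'E'
from h import *
q=np.load('pose.npy'); H=hookR(q)
print(ctrl.sense()['joints'].round(2),rel(c2w(q,(20,-90,250))[0],H).tolist())
E
```

```text
time_s: 3.13
eef_pos: [511.9, 65.7, 248.7]
ee_rot: [-0.308, 0.277, -0.479, 0.774]
force: [-0.6, 0.3, -0.1]
grip_width: -0.001
[ 0.08  0.23  1.63 -0.42  1.13  0.93] [0.097, -0.101, 0.066, 0.04, 0.627, -0.156]
```

```bash
python3 -m inch '[0.1,-0.1,0,0.04,0.627,-0.156,0.1,-0.1,0,0.04,0.627,-0.156,0.1,-0.1,0,0.04,0.627,-0.156,0.1,-0.1,0,0.04,0.627,-0.156,0.1,-0.1,0,0.04,0.627,-0.156,0.1,-0.1,0,0.04,0.627,-0.156]'
python3 - <<'E'
from h import *
q=np.load('pose.npy'); H=hookR(q)
print(ctrl.sense()['joints'].round(2),rel(c2w(q,(20,-90,250))[0],H).tolist())
c=ctrl.get_calibration('wrist'); im=ctrl.capture('wrist'); cv2.imwrite('pics/w1.png',im[:,:,::-1])
print(ctrl.search_frame('knee_pin','wrist')[:2],ctrl.search_frame('latch_knob','wrist')[:2])
np.save('cw1.npy',c,allow_pickle=True)
print(projf(c,c2w(q,[(66,-96,113),(66,-111,113),(66,-81,113),(-92,0,153),(-136,132,115),(-136,-132,115),(-58,0,115)])).round())
E
```

```text
time_s: 3.63
eef_pos: [510.8, 66.9, 249.7]
ee_rot: [-0.092, 0.056, -0.512, 0.852]
force: [0.7, 1.1, 0.4]
grip_width: -0.004
[ 0.14  0.31  1.53 -0.51  1.3   1.63] [-0.032, 0.075, 0.199, 0.0, 0.004, -0.001]
[{'uv': [284.1, 215.5], 'score': 0.82}] [{'uv': [53.0, 102.8], 'score': 0.97}]
[[253. 198.]
 [253. 214.]
 [252. 182.]
 [ 52. 102.]
 [ 19. -49.]
 [ 38. 273.]
 [104.  99.]]
```

View pics/w1.png

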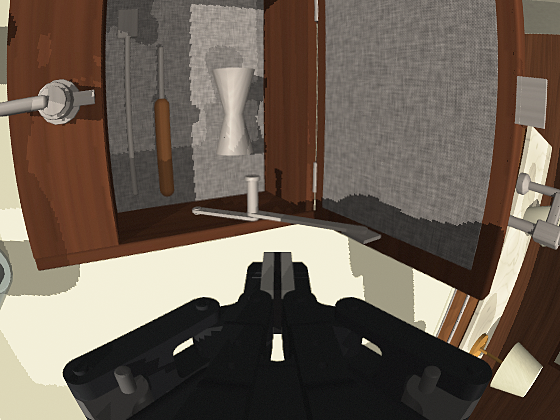

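Run:
```python
from h import *
a=cv2.imread('pics/w1.png')[235:345,180:380]; cv2.imwrite('pics/w1z.png',cv2.resize(a,None,fx=4,fy=4,interpolation=cv2.INTER_CUBIC))
c=ctrl.get_calibration('wrist');s=ctrl.sense();T=toolR(s)
for k in (0,10,20,30,40,60):
    print(k,projf(c,s['eef_pos']+T.apply([[0,-k,-7],[0,-k,7],[-11,-k,0],[11,-k,0]])).round(0).tolist())
q=np.load('pose.npy');H=hookR(q)
u=np.array([-.469,.883]);n=np.array([-.883,-.469])
pin=np.array([66,113]);
for name,off,dep in (('above',-19,-45),('in',-19,20),('contact',-13,20)):
    t=pin-u*dep+n*off
    print(name,t.round(1),rel(c2w(q,(t[0],-93,t[1]))[0],H).tolist())
print(projf(c,c2w(q,[(24,-110,67),(126,-110,194)])).round())
```

```text
0 [[262.0, 269.0], [290.0, 269.0], [276.0, 249.0], [276.0, 287.0]]
10 [[261.0, 279.0], [291.0, 279.0], [276.0, 258.0], [276.0, 298.0]]
20 [[260.0, 290.0], [292.0, 290.0], [276.0, 269.0], [276.0, 310.0]]
30 [[259.0, 303.0], [293.0, 303.0], [276.0, 281.0], [276.0, 323.0]]
40 [[258.0, 317.0], [294.0, 317.0], [276.0, 294.0], [276.0, 338.0]]
60 [[255.0, 352.0], [296.0, 352.0], [276.0, 328.0], [276.0, 373.0]]
above [ 61.7 161.6] [0.266, 9.844, -0.291, 0.001, 0.012, -0.003]
in [ 92.2 104.3] [0.284, 16.343, -0.29, 0.001, 0.012, -0.003]
contact [ 86.9 101.4] [0.277, 16.343, -0.889, 0.001, 0.012, -0.003]
[[197. 205.]
 [360. 230.]]
```

View pics/w1z.png

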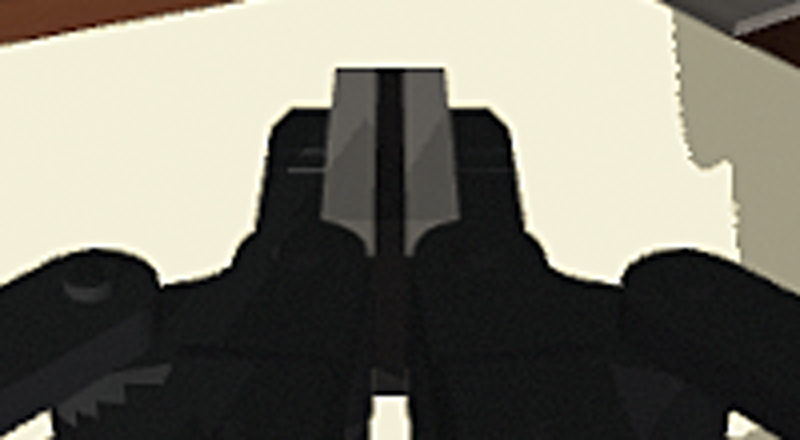

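```bash
python3 -m inch '[0.1,5,0.2,0,0.012,-0.003,0.1,9.8,0.2,0,0.012,-0.003,0.1,11.5,0.2,0,0.012,-0.003,0.1,13,0.2,0,0.012,-0.003,0.1,14.5,0.2,0,0.012,-0.003,0.1,16.1,0.2,0,0.012,-0.003,0.1,16.1,0.2,0,0.012,-0.003]'
cat > look.py <<'E'
from h import *
import sys
n=sys.argv[1]; cam=sys.argv[2] if len(sys.argv)>2 else 'wrist'
c=ctrl.get_calibration(cam); im=ctrl.capture(cam)[:,:,::-1]
if cam!='wrist':
    sl={'top':(slice(100,250),slice(160,360)),'scene':(slice(150,310),slice(220,430))}[cam]
    im=cv2.resize(im[sl],None,fx=3.7,fy=3.7,interpolation=cv2.INTER_CUBIC)
cv2.imwrite(f'pics/{n}.png',im)
s=ctrl.sense();q=np.load('pose.npy')
d=s['eef_pos']-[q[0],q[1],0]; print('chest TCP',(chestR(q).T@d).round(1),'F chest',(chestR(q).T@s['force']).round(1),'t',s['time_s'])
E
python3 look.py w2
```

```text
time_s: 4.37
eef_pos: [525.0, -10.1, 106.6]
ee_rot: [-0.089, 0.055, -0.513, 0.852]
force: [-0.0, -0.4, -0.6]
grip_width: -0.0
chest TCP [ 95.7 -91.9 108.1] F chest [ 0.5 -0.3  0.1] t 4.4167
```

View pics/w2.png

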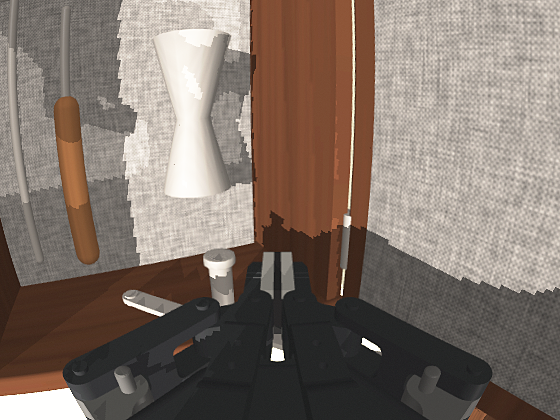

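```bash
cat > kin.py <<'E'
import numpy as np
from scipy.optimize import brentq
P=np.array([24,67.]);Hn=np.array([132,115.]);v0=np.array([126,194.])-Hn
L1=62.;L2=np.hypot(60,81)
def rot(a): return np.array([[np.cos(a),-np.sin(a)],[np.sin(a),np.cos(a)]])
def knee(psi):
    p=Hn+rot(psi)@v0; d=p-P; D=np.hypot(*d); 
    ca=(L1**2+D**2-L2**2)/(2*L1*D); a=np.arccos(np.clip(ca,-1,1)); phi=np.arctan2(d[1],d[0])+a
    k=P+L1*np.array([np.cos(phi),np.sin(phi)]); w=p-k
    return phi,k,p, 0.09+phi-np.arctan2(w[1],w[0])
u=np.array([-.469,.883]);n=np.array([-.883,-.469])
if __name__=='__main__':
  for psi in np.arange(0,.81,.1):
    phi,k,p,kv=knee(psi); tcp=k-u*18-n*19.5
    il=rot(psi)@np.array([.07,1]) # lid dir; inner normal
    nn=rot(psi)@np.array([-1,.07])
    c=tcp+u*73-n*43; c2=tcp+u*95-n*60
    g=lambda x:((x-Hn)@nn).round(1)
    print(psi.round(1),'phi',phi.round(2),'knee',kv.round(2),'pin',k.round(1),'tcp',tcp.round(1),'lidclear body,knuckle,tip',g(c),g(c2),g(tcp-n*14.5),'lidpiv',p.round())
E
python3 kin.py
```

```text
0.0 phi 0.89 knee 0.09 pin [ 62.8 115.3] tcp [ 88.5 108.6] lidclear body,knuckle,tip 45.3 42.5 30.7 lidpiv [126. 194.]
0.1 phi 1.26 knee 0.63 pin [ 42.8 126.1] tcp [ 68.4 119.3] lidclear body,knuckle,tip 57.3 51.8 50.6 lidpiv [118. 193.]
0.2 phi 1.45 knee 0.87 pin [ 31.5 128.5] tcp [ 57.1 121.8] lidclear body,knuckle,tip 58.8 50.6 59.9 lidpiv [110. 191.]
0.3 phi 1.61 knee 1.06 pin [ 21.7 129. ] tcp [ 47.4 122.2] lidclear body,knuckle,tip 57.9 47.1 66.9 lidpiv [103. 189.]
0.4 phi 1.75 knee 1.24 pin [ 12.9 128. ] tcp [ 38.5 121.2] lidclear body,knuckle,tip 55.6 42.2 72.3 lidpiv [ 96. 185.]
0.5 phi 1.89 knee 1.39 pin [  4.7 125.9] tcp [ 30.4 119.2] lidclear body,knuckle,tip 52.1 36.3 76.3 lidpiv [ 89. 181.]
0.6 phi 2.02 knee 1.54 pin [ -2.8 122.9] tcp [ 22.9 116.2] lidclear body,knuckle,tip 47.6 29.7 79.2 lidpiv [ 82. 177.]
0.7 phi 2.14 knee 1.69 pin [ -9.6 119.1] tcp [ 16.1 112.4] lidclear body,knuckle,tip 42.4 22.4 81.0 lidpiv [ 77. 172.]
0.8 phi 2.27 knee 1.82 pin [-15.7 114.6] tcp [  9.9 107.9] lidclear body,knuckle,tip 36.6 14.8 81.8 lidpiv [ 71. 166.]
```

```bash
python3 -m inch '[0,-0.2,-0.28,0,0,0,0,-0.42,-0.57,0,0,0,0,-0.7,-0.8,0,0,0,0,-1.0,-0.97,0,0,0,0,-1.28,-1.13,0,0,0,0,-1.55,-1.33,0,0,0,0,-1.8,-1.53,0,0,0,0,-2.05,-1.73,0,0,0]'; python3 look.py w3
```

```text
time_s: 5.08
eef_pos: [521.5, 14.9, 120.7]
ee_rot: [-0.09, 0.053, -0.511, 0.853]
force: [-1.9, -6.5, 8.9]
grip_width: 0.002
chest TCP [ 70.5 -90.8 120.8] F chest [ 5.2 -4.5  9.6] t 5.1333
```

View pics/w3.png

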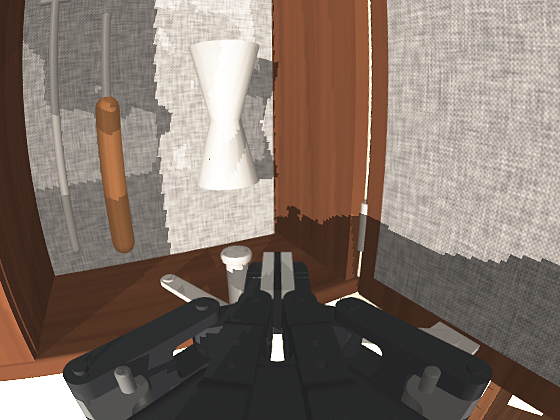

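```bash
python3 -m inch '[0,-0.41,-0.35,0,0,0,0,-0.73,-0.63,0,0,0,0,-1.0,-0.99,0,0,0,0,-1.25,-1.37,0,0,0,0,-1.45,-1.72,0,0,0,0,-1.63,-2.08,0,0,0,0,-1.75,-2.35,0,0,0,0,-1.75,-2.35,0,0,0]'; python3 look.py w4; python3 look.py s4 scene
```

```text
time_s: 5.8
eef_pos: [515.4, 44.5, 124.3]
ee_rot: [-0.09, 0.053, -0.512, 0.852]
force: [-0.6, -0.6, 0.8]
grip_width: -0.001
chest TCP [ 40.9 -90.7 123.9] F chest [ 1.8 -0.1  2. ] t 5.85
chest TCP [ 41.  -90.8 123.6] F chest [0.7 1.1 0. ] t 5.9
```

View pics/w4.png

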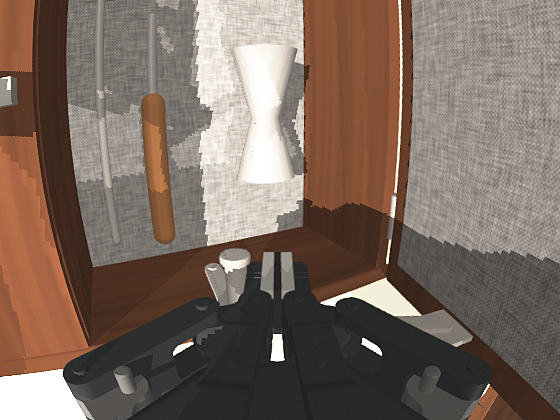

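View pics/s4.png

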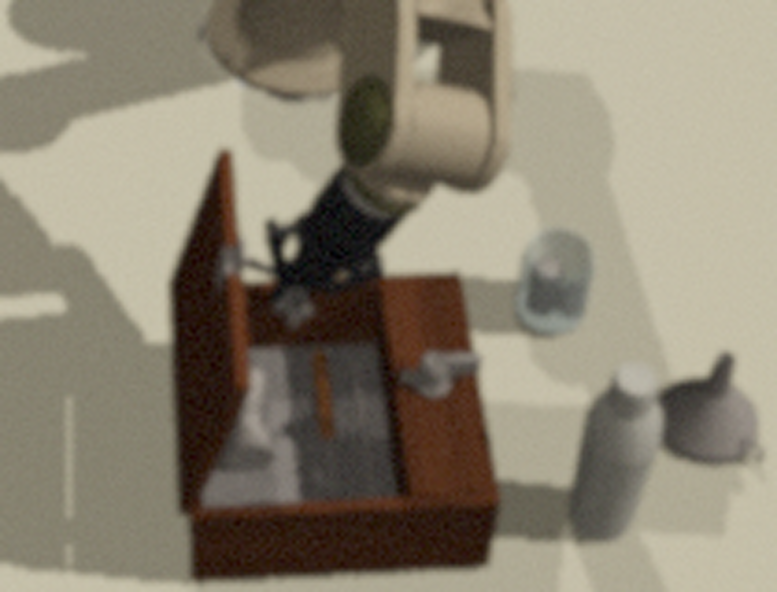

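```bash
python3 -m inch '[0,-0.3,0.8,0,0,0,0,-3,0.8,0,0,0,0,-7,0.8,0,0,0,0,-11,0.8,0,0,0,0,-15,0.8,0,0,0,0,-19,0.8,0,0,0,0,-22,0.8,0,0,0]'
python3 - <<'E'
from h import *
q=np.load('pose.npy')
print(rel(c2w(q,(60,-50,380))[0],hookR(q,10)).tolist(),rel(c2w(q,(150,-50,370))[0],hookR(q,0)).tolist())
print(ctrl.sense()['joints'].round(2),ctrl.sense()['eef_pos'])
E
python3 look.py w5
```

```text
time_s: 6.48
eef_pos: [494.5, 138.8, 324.7]
ee_rot: [-0.09, 0.052, -0.513, 0.852]
force: [0.4, -0.1, 0.1]
grip_width: 0.005
[-4.165, 0.543, 12.806, -0.313, -0.004, -0.003] [-4.185, 5.64, 20.291, -0.487, -0.004, -0.003]
[ 0.28  0.3   1.36 -0.49  1.53  1.67] [494.5041741  138.7989595  324.69074462]
chest TCP [-57.4 -90.  329.1] F chest [-1.2 -0.9  3.9] t 6.5333
```

View pics/w5.png

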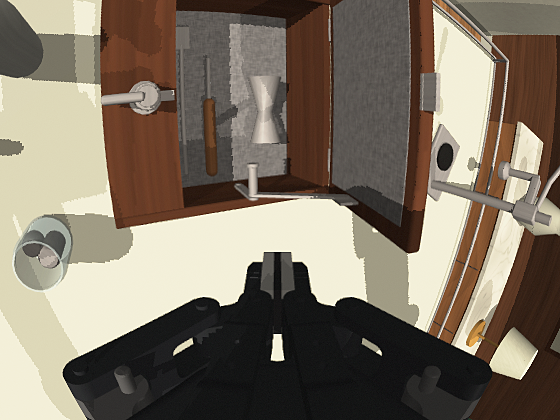

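```bash
python3 -m inch '[-2,-2.5,5,-0.12,0,0,-4.2,-1,9,-0.24,0,0,-4.2,0.5,12.8,-0.31,0,0,-4.2,2,15.5,-0.4,0,0,-4.2,4,18.5,-0.487,-0.004,0,-4.2,5.6,20.3,-0.487,-0.004,-0.003,-4.2,5.6,20.3,-0.487,-0.004,-0.003]'; python3 look.py w6;python3 look.py s6 scene; python3 look.py t6 top
```

```text
time_s: 7.12
eef_pos: [578.7, -60.8, 364.7]
ee_rot: [-0.07, 0.074, -0.703, 0.704]
force: [0.0, -0.3, -0.1]
grip_width: -0.001
chest TCP [154.1 -50.4 365.6] F chest [-0.6 -0.7  0.5] t 7.1667
chest TCP [152.1 -50.  366.5] F chest [-0.6  0.6 -0.4] t 7.2167
chest TCP [150.9 -49.8 367.1] F chest [0.8 0.5 0.5] t 7.2667
```

View pics/w6.png

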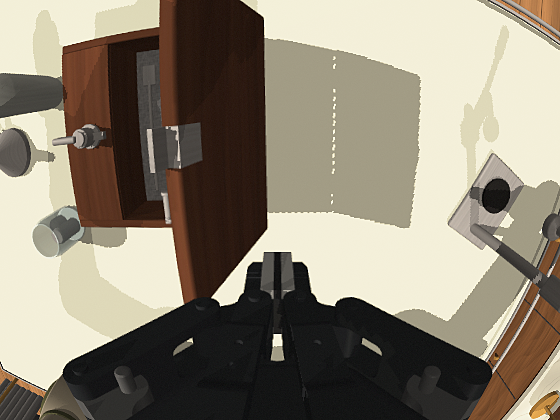

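View pics/s6.png

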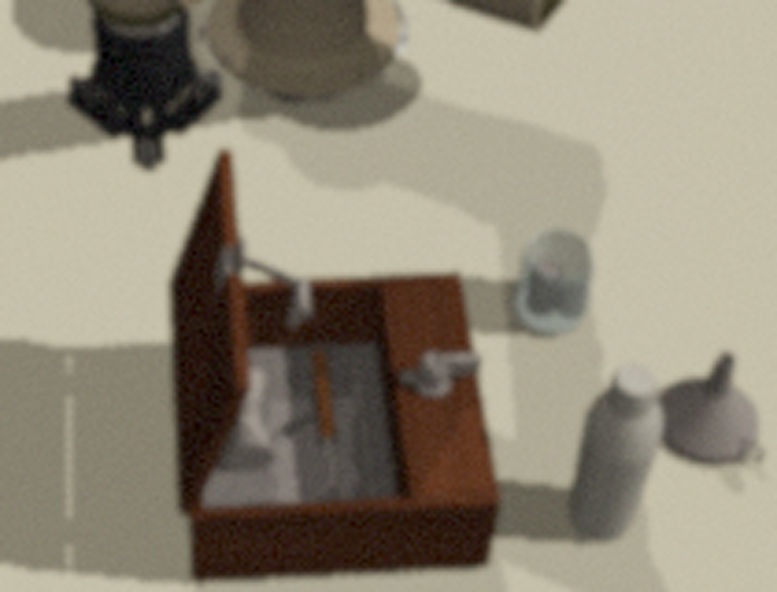

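```bash
python3 -m inch '[0,4,-0.5,0,0,0,0,8,-1.5,0,0,0,0,9.9,-2,0,0,0,0,9.9,-2.5,0,0,0,0,9.9,-2.5,0,0,0]'; python3 look.py w7
```

```text
time_s: 7.68
eef_pos: [572.9, -28.5, 269.1]
ee_rot: [-0.075, 0.076, -0.703, 0.704]
force: [-0.4, -0.2, -0.0]
grip_width: -0.002
chest TCP [125.2 -49.3 270.2] F chest [ 0.8 -0.7  1.3] t 7.7333
```

View pics/w7.png

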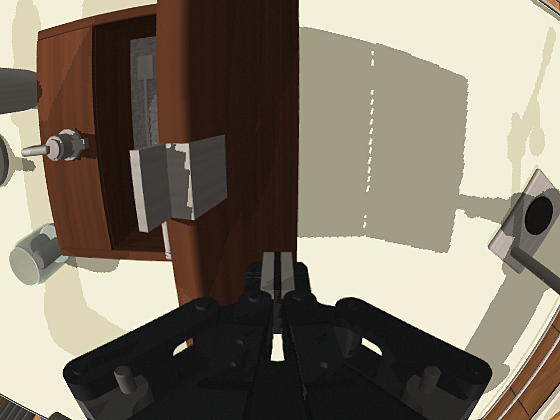

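Run:
```python
import numpy as np
Hn=np.array([132,115.]);p0=np.array([125.2,270.2])
for psi in np.arange(.25,1.15,.05):
    b=psi-.07; d=np.array([-np.sin(b),np.cos(b)]);m=np.array([np.cos(b),np.sin(b)])
    off=14+max(7*np.cos(b),14.5*np.cos(b)-10*np.sin(b))
    t=Hn+d*162+m*off
    print(psi.round(2),t.round(1),'Y %.2f Z %.2f'%((p0[1]-t[1])/10,(t[0]-p0[0])/10))
```

```text
0.25 [129.  279.1] Y -0.89 Z 0.38
0.3 [120.2 278.6] Y -0.84 Z -0.50
0.35 [111.4 277.6] Y -0.74 Z -1.38
0.4 [102.7 276.2] Y -0.60 Z -2.25
0.45 [ 94.  274.3] Y -0.41 Z -3.12
0.5 [ 85.4 271.8] Y -0.16 Z -3.98
0.55 [ 76.9 269. ] Y 0.12 Z -4.83
0.6 [ 68.6 265.6] Y 0.46 Z -5.66
0.65 [ 60.5 261.8] Y 0.84 Z -6.47
0.7 [ 52.6 257.6] Y 1.26 Z -7.26
0.75 [ 45.3 253.2] Y 1.70 Z -7.99
0.8 [ 38.3 248.5] Y 2.17 Z -8.69
0.85 [ 31.6 243.5] Y 2.67 Z -9.36
0.9 [ 25.1 238.1] Y 3.21 Z -10.01
0.95 [ 18.9 232.4] Y 3.78 Z -10.63
1.0 [ 13.  226.4] Y 4.38 Z -11.22
1.05 [  7.4 220.1] Y 5.01 Z -11.78
1.1 [  2.2 213.5] Y 5.67 Z -12.30
```

```bash
python3 -m inch '[0,-0.2,-0.6,0,0,0,0,-0.2,-1.3,0,0,0,0,-0.2,-2,0,0,0,0,-0.2,-2.7,0,0,0,0,-0.2,-3.4,0,0,0,0,-0.2,-4.1,0,0,0,0,0.1,-4.8,0,0,0,0,0.4,-5.5,0,0,0]'; python3 look.py w8; python3 look.py s8 scene
```

```text
time_s: 8.4
eef_pos: [561.4, 24.1, 264.0]
ee_rot: [-0.074, 0.075, -0.703, 0.704]
force: [0.9, -0.3, 1.0]
grip_width: -0.002
chest TCP [ 69.1 -50.1 263.2] F chest [-1.1 -0.4 -0.7] t 8.45
chest TCP [ 69.8 -50.1 263.3] F chest [ 0.7 -1.  -0.6] t 8.5
```

View pics/w8.png

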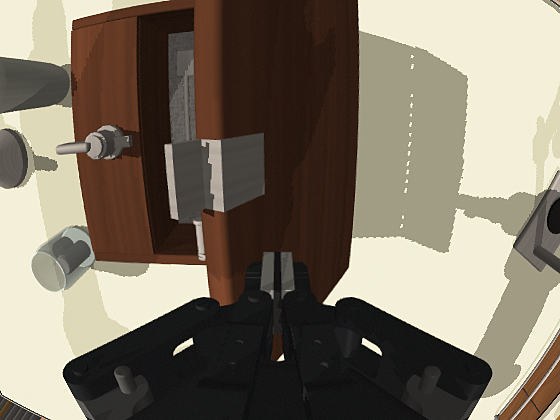

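View pics/s8.png

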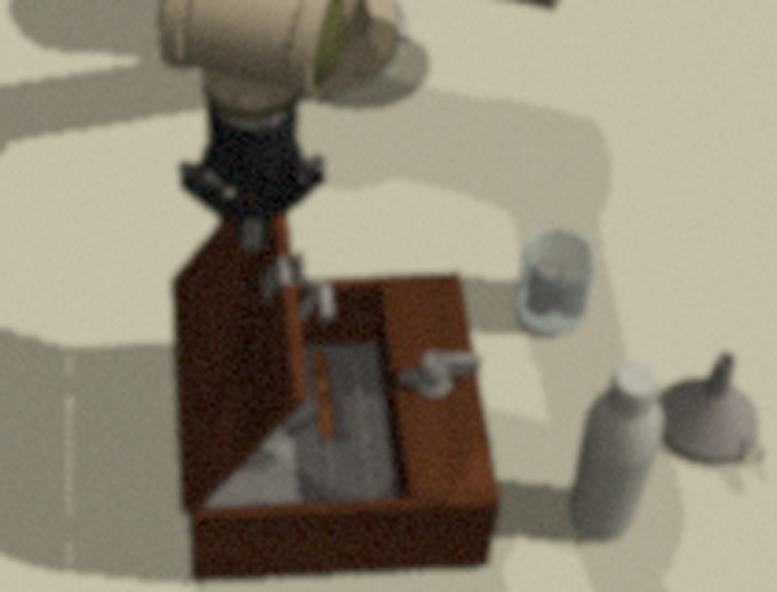

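```bash
python3 -m inch '[0,0.15,-0.9,0,0,0,0,0.6,-1.7,0,0,0,0,1.05,-2.45,0,0,0,0,1.5,-3.15,0,0,0,0,2.0,-3.8,0,0,0,0,2.55,-4.45,0,0,0,0,3.15,-5.05,0,0,0,0,3.75,-5.65,0,0,0]'; python3 look.py s9 scene; python3 look.py w9
```

```text
time_s: 9.17
eef_pos: [549.3, 79.2, 225.7]
ee_rot: [-0.074, 0.076, -0.703, 0.704]
force: [-0.2, 1.2, -0.3]
grip_width: -0.0
chest TCP [ 13.  -50.6 224.5] F chest [-1.7 -0.1 -2. ] t 9.2167
chest TCP [ 13.7 -50.5 225.1] F chest [ 0.9 -0.3  1.5] t 9.2667
```

View pics/s9.png

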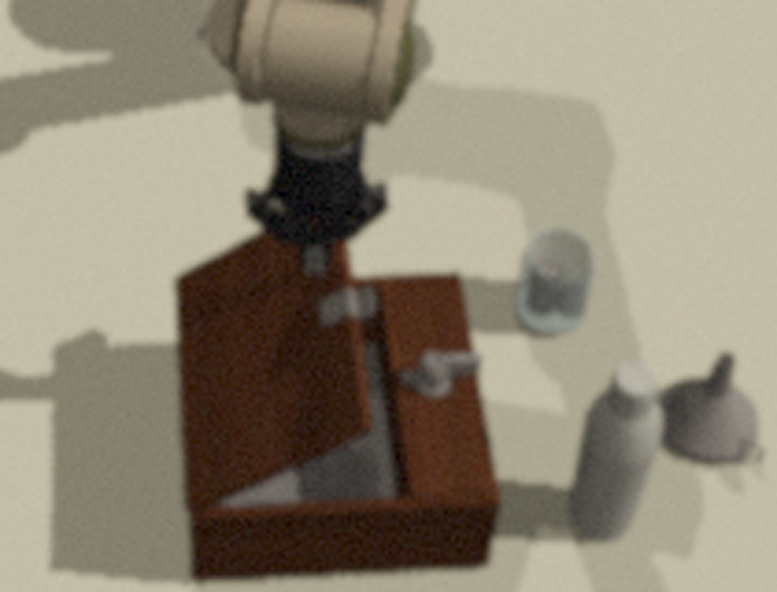

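View pics/w9.png

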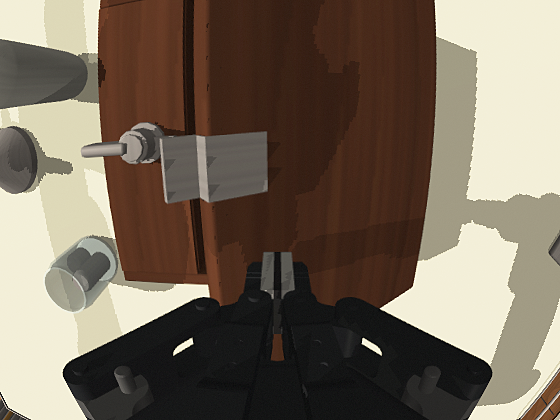

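```bash
python3 -m inch '[0,-3,0,0,0,0,0,-5,-2,0,0,0,0,-5,-5,0,0,0,0,-5,-8,0,0,0,0,-5,-11,0,0,0,0,-5,-12,0,0,0,0,-5,-12,0,0,0]'; python3 look.py w10; python3 look.py s10 scene
python3 - <<'E'
from h import *
q=np.load('pose.npy')
for n,p in [('jar',(382,308)),('shaker',(606,355)),('funnel',(490,458))]: print(n,(chestR(q).T@[p[0]-q[0],p[1]-q[1],0]).round())
E
```

```text
time_s: 9.85
eef_pos: [524.0, 197.6, 276.3]
ee_rot: [-0.075, 0.076, -0.703, 0.704]
force: [0.3, -0.1, 0.2]
grip_width: -0.003
chest TCP [-105.5  -49.8  276.2] F chest [ 0.1 -0.3  0.5] t 9.9
chest TCP [-104.6  -49.7  276.2] F chest [ 0.6 -0.5  0. ] t 9.95
jar [-245. -166.    0.]
shaker [-244.   63.    0.]
funnel [-369.  -28.    0.]
```

View pics/w10.png

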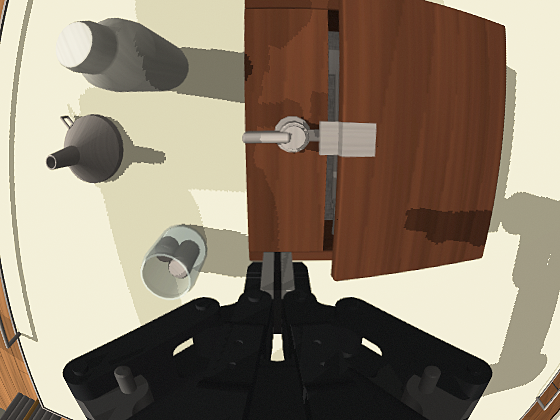

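View pics/s10.png

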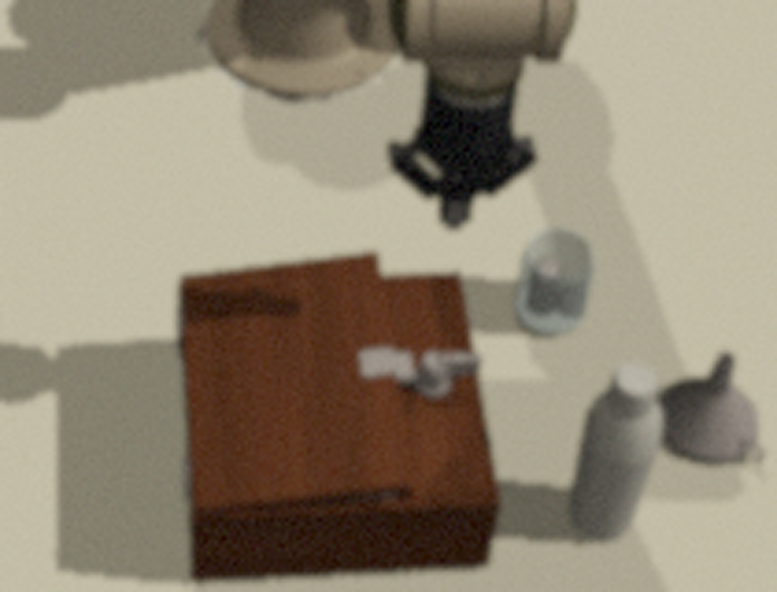

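```bash
for i in 1 2; do python3 -m inch '[0,0,0,0,0,0,0,0,0,0,0,0,0,0,0,0,0,0,0,0,0,0,0,0,0,0,0,0,0,0,0,0,0,0,0,0,0,0,0,0,0,0,0,0,0,0,0,0]' | head -1; done
cat > lk.py <<'E'
from h import *
q=np.load('pose.npy')
c=ctrl.get_calibration('wrist'); im=ctrl.capture('wrist')[:,:,::-1].copy(); cv2.imwrite('pics/w11.png',im)
np.save('cw11.npy',c,allow_pickle=True)
print(projf(c,c2w(q,[(-92,0,153),(-135,0,153),(-136,-132,115),(-136,0,115),(-58,-60,115),(-126,0,141)])).round(1))
a=im[60:260,200:400];cv2.imwrite('pics/w11z.png',cv2.resize(a,None,fx=3,fy=3,interpolation=cv2.INTER_CUBIC))
print(ctrl.search_frame('latch_wing','wrist')[:1],ctrl.search_frame('latch_knob','wrist')[:1])
E
python3 lk.py
```

```text
time_s: 10.62
time_s: 11.28
[[292.6 139.6]
 [240.1 139.9]
 [247.3 262.5]
 [243.5 135.4]
 [324.5 196.9]
 [252.1 138.2]]
[{'uv': [287.1, 139.1], 'score': 0.73}] [{'uv': [286.3, 136.6], 'score': 0.69}]
```

View pics/w11z.png

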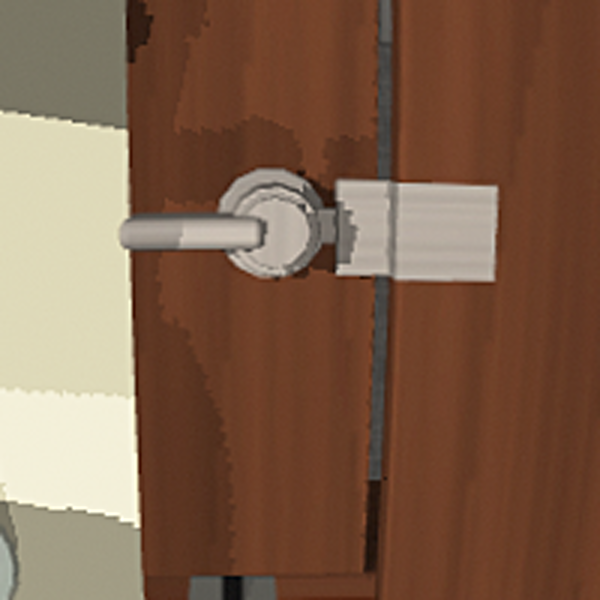

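```bash
python3 -m inch '[-2.4,4,-2.2,0,0,0,-2.4,8,-2.2,0,0,0,-2.4,11,-2.2,0,0,0,-2.4,13,-2.2,0,0,0,-2.4,14.2,-2.2,0,0,0,-2.4,14.2,-2.2,0,0,0]';python3 look.py w12;python3 look.py s12 scene
```

```text
time_s: 11.93
eef_pos: [541.7, 221.9, 131.2]
ee_rot: [-0.072, 0.077, -0.702, 0.704]
force: [-0.4, -0.4, 1.0]
grip_width: -0.004
chest TCP [-127.1  -26.7  133.3] F chest [-0.4 -0.3  0.1] t 11.9833
chest TCP [-127.1  -26.   134.6] F chest [-0. -0. -0.] t 12.0333
```

View pics/w12.png

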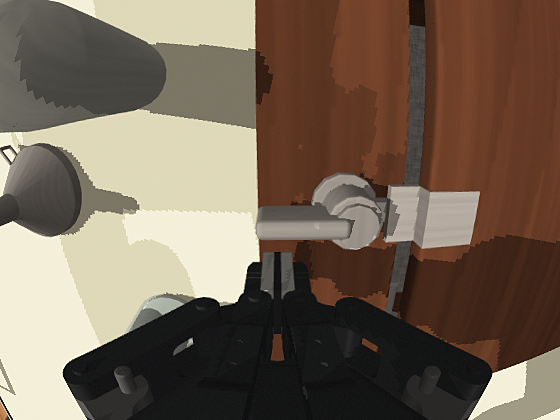

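View pics/s12.png

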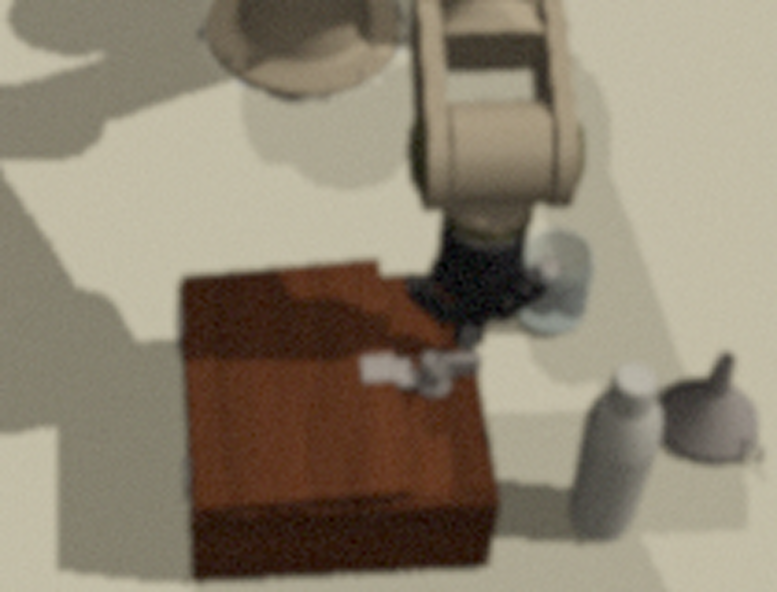

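```bash
python3 -m inch '[0,0,0,0,0,0,0,0,0,0,0,0,0,0,0,0,0,0,0,0,0,0,0,0,0,0,0,0,0,0,0,0,0,0,0,0,0,0,0,0,0,0,0,0,0,0,0,0]' | head -1
python3 - <<'E'
from h import *
q=np.load('pose.npy');c=ctrl.get_calibration('scene')
im=ctrl.capture('scene');g0=cv2.imread('pics/s12.png');cv2.imwrite('pics/s13.png',cv2.resize(im[150:310,220:430,::-1],None,fx=3.7,fy=3.7,interpolation=cv2.INTER_CUBIC))
g1=cv2.imread('pics/s13.png');d=np.abs(g1.astype(int)-g0).mean(2);print('diff lid area',d[240:520,180:400].max(),d[240:520,180:400].mean())
for th in (0.03,.07,.1,.15,.2):
  for o in (0,14):
    # lid top near-front corner at elevation th
    P=[(132-190*np.cos(th)+o*np.sin(th),y,115+190*np.sin(th)+o*np.cos(th)) for y in (-130,134)]
    print(th,o,((proj(c,c2w(q,P))-[220,150])*3.7).round().tolist())
E
```

```text
time_s: 12.7
diff lid area 21.666666666666668 3.2155248917748915
0.03 0 [[379.0, 270.0], [410.0, 504.0]]
0.03 14 [[379.0, 261.0], [411.0, 495.0]]
0.07 0 [[379.0, 265.0], [410.0, 499.0]]
0.07 14 [[378.0, 255.0], [410.0, 490.0]]
0.1 0 [[379.0, 261.0], [410.0, 495.0]]
0.1 14 [[378.0, 252.0], [410.0, 486.0]]
0.15 0 [[378.0, 255.0], [409.0, 489.0]]
0.15 14 [[376.0, 245.0], [408.0, 480.0]]
0.2 0 [[377.0, 248.0], [408.0, 483.0]]
0.2 14 [[374.0, 239.0], [406.0, 474.0]]
```

View pics/s13.png

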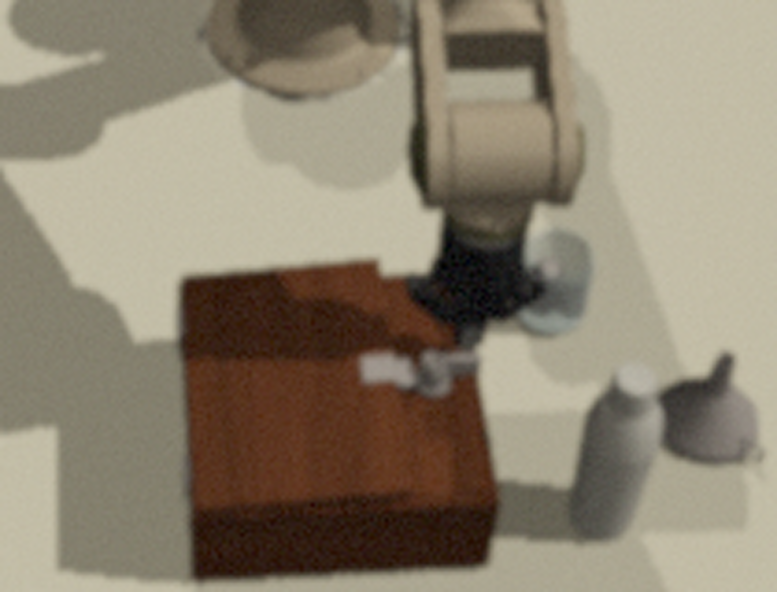

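Run:
```python
from h import *
q=np.load('pose.npy');s=ctrl.sense();p=chestR(q).T@(s['eef_pos']-[q[0],q[1],0]);print(p.round(1),s['joints'].round(2))
for th in (0,.15,.3,.45,.6,.75,.9,1.05,1.2,1.35,1.45):
    rc=40-10*th/1.35
    C=np.array([-91,2])+rc*np.array([-np.cos(th),np.sin(th)])-(4.5+14.5*np.sin(th)+11*np.cos(th))*np.array([np.sin(th),np.cos(th)])
    d=C-p[:2]; print(th,C.round(1),'X %.2f Z %.2f'%(-d[1]/10,d[0]/10))
```

```text
[-127.1  -26.2  134.1] [ 0.19  0.54  1.43 -0.    1.18  1.55]
0 [-131.   -13.5] X -1.27 Z -0.39
0.15 [-132.1   -9.5] X -1.67 Z -0.49
0.3 [-132.8   -5.3] X -2.10 Z -0.57
0.45 [-133.    -0.7] X -2.55 Z -0.59
0.6 [-132.6    4.1] X -3.03 Z -0.55
0.75 [-131.5    9.1] X -3.53 Z -0.44
0.9 [-129.5   14. ] X -4.02 Z -0.24
1.05 [-126.6   18.7] X -4.50 Z 0.05
1.2 [-122.8   23. ] X -4.93 Z 0.44
1.35 [-118.1   26.7] X -5.29 Z 0.90
1.45 [-114.6   28.6] X -5.48 Z 1.25
```

```bash
python3 -m inch '[-0.7,0,-0.39,0,0,0,-1.27,0,-0.39,0,0,0,-1.67,0,-0.49,0,0,0,-2.1,0,-0.57,0,0,0,-2.55,0,-0.59,0,0,0,-3.03,0,-0.55,0,0,0,-3.53,0,-0.44,0,0,0,-4.02,0,-0.24,0,0,0]';python3 look.py w14
```

```text
time_s: 13.42
eef_pos: [580.6, 232.8, 133.3]
ee_rot: [-0.072, 0.077, -0.702, 0.704]
force: [-8.7, -0.2, 1.8]
grip_width: 0.002
chest TCP [-129.3   13.6  133.3] F chest [-1.4 -4.7  1.5] t 13.4667
```

View pics/w14.png

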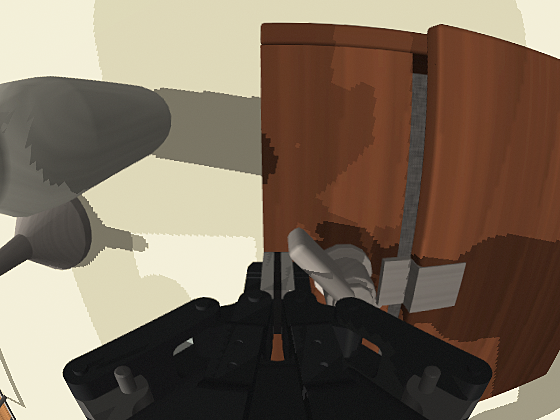

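```bash
python3 -m inch '[-0.48,0,0.29,0,0,0,-0.91,0,0.68,0,0,0,-1.27,0,1.14,0,0,0,-1.37,0,1.3,0,0,0,-1.46,0,1.49,0,0,0,-1.46,0,1.49,0,0,0,-1.46,0,1.49,0,0,0]';python3 look.py w15; python3 look.py s15 scene
```

```text
time_s: 14.05
eef_pos: [596.4, 223.9, 133.2]
ee_rot: [0.072, -0.078, 0.704, -0.702]
force: [-13.0, 10.7, 2.0]
grip_width: 0.001
chest TCP [-117.6   26.4  133.2] F chest [-13.6 -10.8   1.7] t 14.1
chest TCP [-117.6   26.4  133.2] F chest [-13.8 -11.    2.6] t 14.15
```

View pics/w15.png

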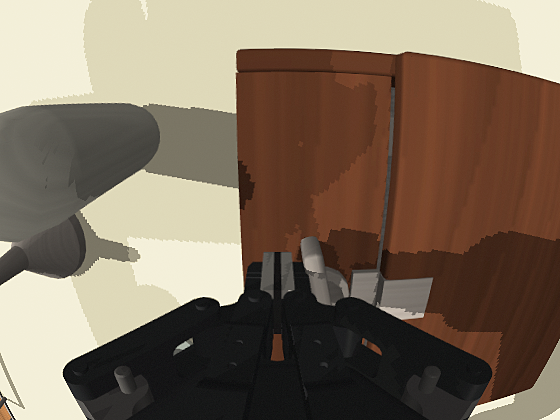

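View pics/s15.png

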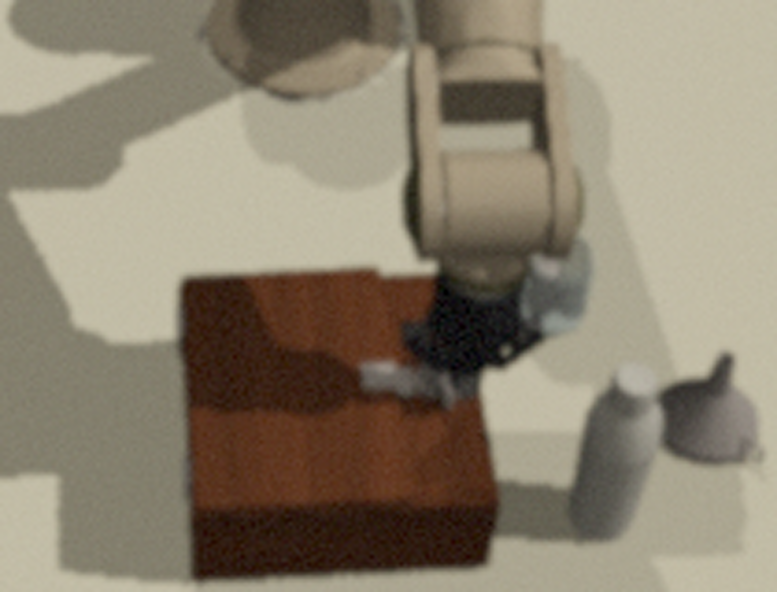

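Run:
```python
from h import *
q=np.load('pose.npy');c=ctrl.get_calibration('wrist')
for th in (1.0,1.1,1.2,1.3,1.35): print(th,projf(c,c2w(q,[(-91-r*np.cos(th),2+r*np.sin(th),153) for r in (15,43)])).round().tolist())
a=cv2.imread('pics/w15.png')[210:340,260:420];cv2.imwrite('pics/w15z.png',cv2.resize(a,None,fx=4.5,fy=4.5,interpolation=cv2.INTER_CUBIC))
```

```text
1.0 [[316.0, 311.0], [284.0, 267.0]]
1.1 [[319.0, 309.0], [293.0, 263.0]]
1.2 [[322.0, 308.0], [302.0, 259.0]]
1.3 [[325.0, 307.0], [312.0, 256.0]]
1.35 [[327.0, 307.0], [317.0, 255.0]]
```

View pics/w15z.png

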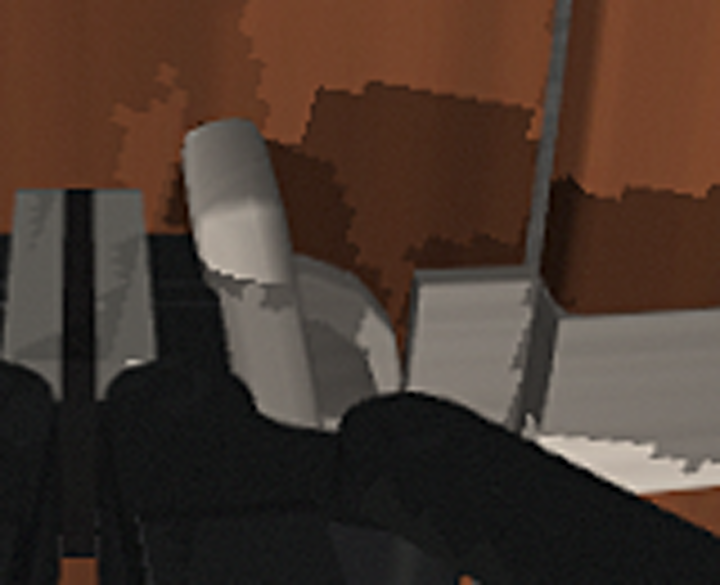

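```bash
python3 -m inch '[-0.05,0,0.15,0,0,0,-0.05,0,0.15,0,0,0,-0.05,0,0.15,0,0,0]';python3 look.py w16
```

```text
time_s: 14.4
eef_pos: [596.6, 223.6, 133.1]
ee_rot: [0.072, -0.079, 0.705, -0.702]
force: [-16.8, 15.2, 3.2]
grip_width: 0.0
chest TCP [-117.2   26.5  133.1] F chest [-18.3 -13.7   3.3] t 14.45
```

```bash
python3 -m inch '[0.2,0,-0.48,0,0,0,0.57,0,-0.96,0,0,0,1.0,0,-1.34,0,0,0,1.47,0,-1.63,0,0,0,1.96,0,-1.83,0,0,0,2.46,0,-1.94,0,0,0,2.94,0,-1.98,0,0,0,3.4,0,-1.96,0,0,0]'; python3 -m inch '[0.5,0,0.1,0,0,0,1,0,0.2,0,0,0,1.6,0,0.2,0,0,0,2.4,0,0.3,0,0,0,2.6,-2,0.3,0,0,0,2.6,-5,0.3,0,0,0,2.6,-9,0.3,0,0,0,2.6,-12,0.3,0,0,0]'; python3 -m inch '[1,-3,0,0,0,0,3,-4,0,0,0,0,3,-4,0,0,0,0]'; python3 look.py w17; python3 look.py s17 scene; python3 look.py t17 top
```

```text
time_s: 15.12
eef_pos: [561.9, 232.4, 133.7]
ee_rot: [-0.073, 0.076, -0.703, 0.704]
force: [-2.4, 2.2, -0.5]
grip_width: 0.002
time_s: 15.78
eef_pos: [538.4, 223.4, 257.3]
ee_rot: [-0.075, 0.074, -0.702, 0.704]
force: [0.4, -0.2, -0.3]
grip_width: -0.003
time_s: 16.03
eef_pos: [508.1, 217.3, 298.1]
ee_rot: [-0.076, 0.073, -0.703, 0.704]
force: [-0.2, 0.2, -0.2]
grip_width: 0.001
chest TCP [-129.6  -60.8  296. ] F chest [ 0.   0.4 -0.3] t 16.0833
chest TCP [-129.5  -60.5  294.6] F chest [0.5 0.7 0.2] t 16.1333
chest TCP [-129.6  -60.4  293.7] F chest [ 0.4  0.6 -0.4] t 16.1833
```

View pics/w17.png

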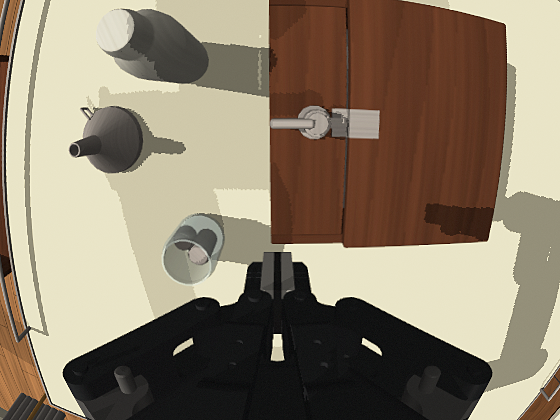

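View pics/s17.png

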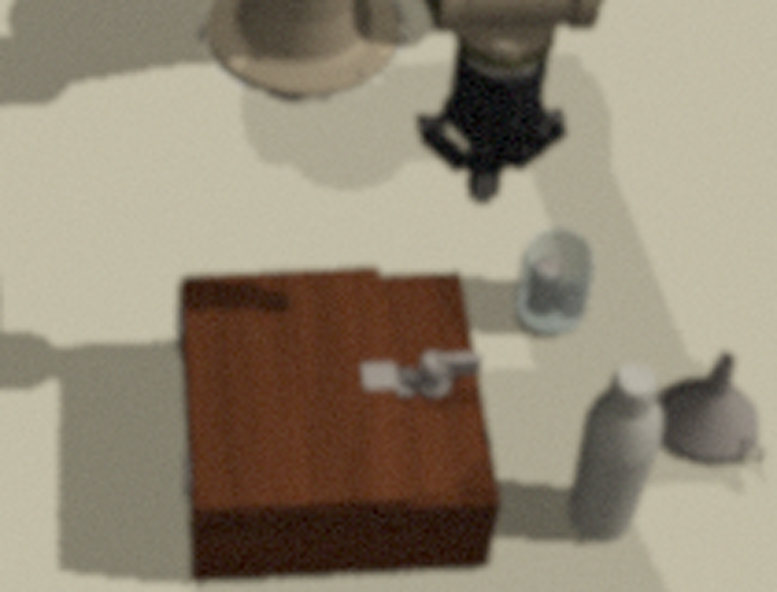

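Run:
```python
from h import *
a=cv2.imread('pics/w17.png')[85:160,255:400];cv2.imwrite('pics/w17z.png',cv2.resize(a,None,fx=5.4,fy=5.4,interpolation=cv2.INTER_CUBIC))
A=cv2.imread('pics/s13.png');B=cv2.imread('pics/s17.png');C=cv2.imread('pics/s10.png')
v=np.hstack([cv2.resize(x[235:310,340:480],None,fx=2.6,fy=4,interpolation=cv2.INTER_CUBIC) for x in (A,B)])
cv2.imwrite('pics/cmp.png',v)
q=np.load('pose.npy');c=ctrl.get_calibration('wrist')
print(projf(c,c2w(q,[(-91,2,153),(-134,2,153),(-58,-132,115),(-136,-132,115)])).round(1))
```

```text
[[320.5 123.6]
 [271.  123.1]
 [341.2 245.9]
 [270.4 246.6]]
```

View pics/w17z.png

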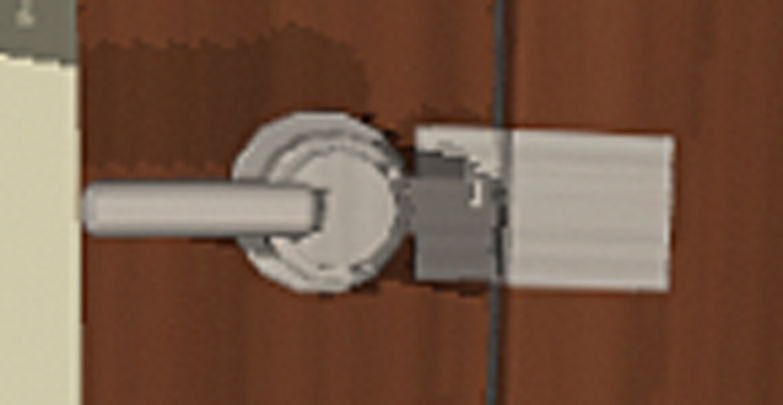

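View pics/cmp.png

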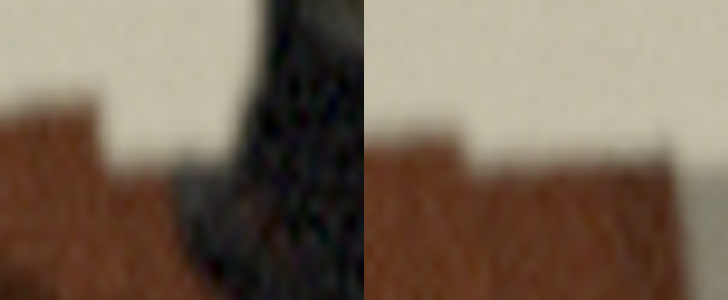

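Run:
```python
from h import *
a=cv2.imread('pics/scene0.png');im=ctrl.capture('scene')[:,:,::-1]
for n,(r,c) in dict(jar=(slice(205,245),slice(355,385)),shaker=(slice(245,300),slice(372,402)),funnel=(slice(240,275),slice(400,430)),capper=(slice(175,270),slice(105,185))).items():
    (dx,dy),resp=cv2.phaseCorrelate(np.float32(cv2.cvtColor(a[r,c],6)),np.float32(cv2.cvtColor(np.ascontiguousarray(im[r,c]),6))); print(n,round(dx,2),round(dy,2),round(resp,2))
s=ctrl.sense();print(s['force'],s['time_s'],abs(s['dq']).max())
ctrl.finish_job()
```

```text
jar -0.06 0.01 0.78
shaker 0.04 0.03 1.01
funnel -0.11 -0.17 0.95
capper -0.04 -0.08 0.85
[0.87311059 0.5409339  0.14458167] 16.2333 0.012139254881343072
the job is handed in; nothing more can be done
```

The chest is closed and the job was handed in at about 16 s. No verdict is reported, so what follows rests on the camera images and force readings.

- **Stay and lid:** I hooked the knee pin and drew it forward and up, which unlocked the stay and brought the lid to about 0.3 rad. I then pushed the lid from behind to about 1.0 rad, at about 0.6 rad/s, and it sank by itself onto the latch's nose. Its resting angle fitted the expected 1.57 rad, and it stayed there between pictures before I touched the thumb-turn.
- **Latch:** I turned the wing until it met a hard stop. Commanding 1.5 mm more moved it only 0.4 mm. The lid's drop in the images matched the last 0.07 rad to shut. I then led the wing back and left it clear.

**Last checks:**
- **Wing:** it points to the front, within about 0.01 rad of rest.
- **Jar, shaker, funnel and capper:** each moved less than 0.2 pixel, under about 1 mm.
- **Arm:** it stands well clear of everything, with only sensor noise on the force reading.

**One disagreement:** the shut lid's front edge looks about 5 mm higher in the scene image than my model of it. The same offset showed when it rested on the nose, so I take it to be a model or calibration error. I could not make out the nose above the strike plate directly in the image. I inferred it from the wing being back at rest while the lid stayed at its lower height.

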